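Tilt up the bench meter's screen

ROBOT

A 6-joint arm with a two-finger parallel gripper is mounted at the origin on a cart in front of the work surface, level with it; the furniture and walls round the work are solid. World frame = base frame: x ahead of the robot, y to its left, z up, the work surface at z = 0. Lengths are in m, angles in rad, forces in N, time in s.
With the tool pointing down it reaches from about 0.225 to 0.875 m from the base axis. Payload 3.4 kg.
Tool frame: the origin (TCP) lies between the finger pads; the fingertips stand 19 mm ahead of it and the grasp point (between the pads) is the TCP; z points along the fingers, y is the line along which they close (so a half turn about z gives the same grasp; the last joint's range is limited). The gripper opens to 85 mm and grips with 20 to 120 N. Pads are 22 mm wide; open, the fingers measure 114 mm over their backs; the gripper's body (76 mm by 85 mm) begins 54 mm behind the grasp point. The pads swing forward as they close: fully open they stand 13 mm farther back than shut.
Start: joints at [-1.401, 0.276, 1.505, -0, 1.361, -0.121], TCP at [0.165, -0.551, 0.25] pointing down, gripper open.
Joint ranges: [-2.89, 2.89], [-0.75, 2.08], [0.22, 2.7], [-1.18, 4.32], [0.11, 2.71], [-2.7, 2.7]. Speed limits (rad/s): [2.57, 2.57, 3.14, 3.14, 3.14, 3.14].

INTERFACE

Orientations are given as a unit quaternion [w, x, y, z].
In Python, from rig import get_state, imaging, ticket gives the robot as it stands. The module is installed in compiled form; this text tells all that it offers.
- The arm moves only by the shell command python3 -m inch 'ROWS' [FORCE]. ROWS is JSON, a list of rows, each an object with "claw": the opening, from -1 (shut) to 1 (fully open); "travel": the shift along the world's x, y, z in units of 200 mm (1.0 is 200 mm), a list of three; "turn": the turn about the world's z in units of 180 degrees (1.0 is 180 degrees). A call has 1 to 5 rows; each row is the pose to reach, as a shift and turn from the pose commanded when the call began, turning the shorter way round; what a row does not reach only later rows make up. A row lasts 1/10 s, in which the tool goes at most 50 mm and 8.59 degrees, less where a joint would pass 70% of its speed; a pose out of reach is approached as far as the arm can. A call with a number of a shift or a turn outside -1 to 1 is refused whole. A call with a gripper value outside its range is refused whole. The fingers move at their own pace and stop on an object; FORCE is the grip in N (left out, the last holds). Time passes only in rows, so rows that repeat a pose let the fingers close. It gives the time, the measured TCP pose, the force, the opening and the grip force at its end, in the units of the state.
- get_state(): the state, without advancing time (a new reading comes with each control period).
- imaging.get_image(name): name is "scene" or "top" or "wrist"; returns the picture (400x640x3 uint8, red, green, blue); there is no depth.
- imaging.camera_params(name): a dict with "camera_matrix" (3x3 intrinsics, pixels), "cam_to_world" (4x4, takes a point from camera to world coordinates); the wrist camera has in their place "T_tool_cam" (4x4, takes a point from camera to tool coordinates, whose origin is the TCP and whose axes are the flange's). Camera axes: x right, y down, z forward; pixel columns grow to the right and rows downward; lengths in m; the calibration is good to about 2 mm. A picture is of the moment at which its call begins: read the wrist's pose just before it. camera_params takes no time and is no camera call.
- ticket.sign_off(): hands the job in; it is judged then, once.
The state is a dict: "clock": time; "qpos": joint angles; "qd": joint speeds; "effort": joint torques, N m; "position": TCP position; "ee_rot": TCP orientation; "contact_force": force on the tool from outside, world axes, zero at the start; "moment": the same for the moment, N m; "width": finger opening in m; "gripper_force": force on a finger pad.
Only numpy, scipy, OpenCV 4.12 (cv2) and the standard library are available. Lean on these libraries where they do the work, as an engineer would, in place of code of your own. Each camera call takes 0.05 s, during which the arm holds its last target. There are 200 camera calls.

TASK

Two bench meters lie on the table with their tilting screens folded down, or nearly so. Raise the screen of the larger meter to 45 degrees, half-way between flat and upright, so that it can be read from the stool, and let go of it there. Leave the smaller meter's screen as it is.

Things in the scene. Friction and masses are not known exactly. Their poses are not given: they have to be found in the camera images.
- meter_screen (a joint): Tilt of the larger meter's screen, rad: 0 flat, 0.785 = 45 degrees, 1.57 upright; starts at 0 to 0.2. Stiff hinge: it stays where it is left; lifting by the pull takes about 3 N. A black panel 140 mm wide, 100 mm from hinge axis to far edge, 12 mm thick, green glass on top; hinged along the edge nearer the robot, so its far edge rises and comes back toward the robot.
- meter_hinge (a point): Middle of the screen's hinge axis, on the larger meter's fixed body, 52 mm above the table. x level, from the hinge toward the pull (away from the robot); y along the hinge axis; z up. The meter is a grey box 140 deep (x), 170 wide (y), 45 high, standing fast; its centre is 35 mm along x from here. It has four black keys in front of the hinge, the smaller meter two.
- meter_pull (a point): Grip point on the larger meter's screen: black tongue at the middle of its far edge, in the panel's plane, 18 wide (y, along the hinge), 10 thick, standing out 42 mm past panel and body, free below and beside. The point is mid width and thickness, 32 mm out from the panel, 132 mm from the hinge axis, and moves with the screen: x out along the tongue, z out of the screen's face.
- small_meter_pull (a point): The like point on the smaller meter's screen, to be left alone: a like tongue, 96 mm from its own hinge axis. The smaller meter is a grey box of the same make, 100 mm deep, 105 mm wide and 40 mm high, with a screen 75 mm wide; it too may start a little ajar. One meter stands to the left and one to the right; a fixed hand press 0.37 m high (lever) stands between and beyond them: pass above it.

How it is judged:
By the outcome, as a careful person would: the job done as asked, in the order asked, and still so for the second after the job is handed in, with the robot touching nothing.
It also fails if it takes over 40 s, if anything falls off the work surface, if the arm or the gripper's body presses on something with over 40 N, if the wrist force passes 120 N, or if a joint passes its speed limit or range.

## Working session

There is one attempt and no reset: what is moved stays moved. The work goes in short steps, Python scripts to look and compute and a shell command to move; the robot and the scene stay as the last step left them, time stands still between calls to the robot, and variables do not carry over. Pictures are saved under pics/ and viewed, at most 10 in all, crops included, and the job is handed in when it is done.

```bash
mkdir -p pics
python3 - <<'E'
from rig import get_state, imaging
import cv2,numpy as np
s=get_state();print({k:np.round(v,3).tolist() for k,v in s.items()})
a=imaging.get_image("scene");b=imaging.get_image("top")
cv2.imwrite("pics/scene0.png",a[:,:,::-1]);cv2.imwrite("pics/top0.png",b[:,:,::-1])
for n in("scene","top"):
  p=imaging.camera_params(n);print(n,np.round(p["camera_matrix"],1).tolist(),np.round(p["cam_to_world"],4).tolist())
E
```

```text
{'clock': 0.0, 'qpos': [-1.401, 0.277, 1.506, 0.0, 1.361, -0.121], 'qd': [-0.002, -0.0, 0.001, 0.0, -0.001, -0.002], 'effort': [0.001, -41.677, -24.581, -0.0, 0.011, -0.0], 'position': [0.165, -0.55, 0.249], 'ee_rot': [-0.001, 0.989, 0.145, -0.0], 'contact_force': [-0.535, -0.001, 0.726], 'moment': [0.003, 0.014, -0.056], 'gripper_force': 0.0, 'width': 0.086}
scene [[366.5, 0.0, 320.6], [0.0, 366.5, 199.1], [0.0, 0.0, 1.0]] [[-0.6584, -0.4724, 0.5859, -0.0644], [-0.7523, 0.392, -0.5295, 0.5088], [0.0204, -0.7894, -0.6135, 0.7106], [0.0, 0.0, 0.0, 1.0]]
top [[520.2, 0.0, 320.9], [0.0, 520.2, 194.8], [0.0, 0.0, 1.0]] [[0.0249, -0.9858, 0.1661, 0.2227], [-0.9997, -0.0248, 0.0024, -0.0219], [0.0017, -0.1661, -0.9861, 1.5919], [0.0, 0.0, 0.0, 1.0]]
```

View pics/scene0.png

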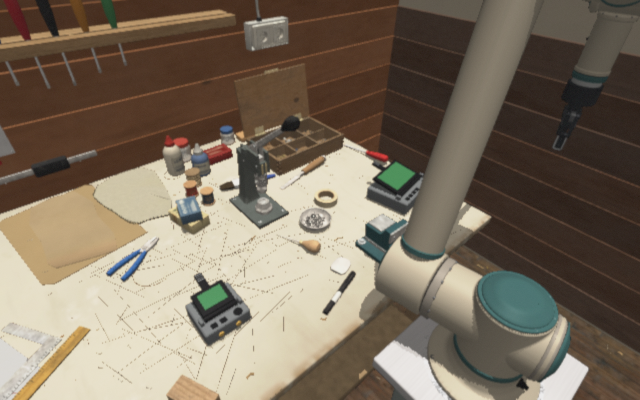

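View pics/top0.png

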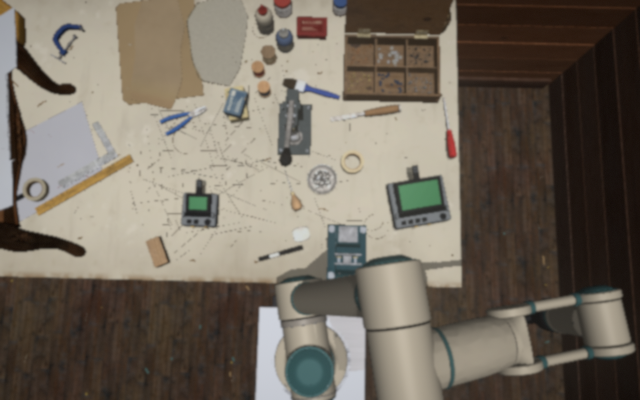

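The larger meter is on the right (top view: glass about (418,193), tongue about (412,172)). The smaller one is at the left, around (200,203). I'll measure next.

```bash
cat > h.py <<'E'
import numpy as np,cv2
from rig import imaging,get_state
from scipy.spatial.transform import Rotation as R
def cam(n,s=None):
    p=imaging.camera_params(n)
    if "cam_to_world" in p: return p["camera_matrix"],np.array(p["cam_to_world"])
    T=np.eye(4);T[:3,:3]=R.from_quat(np.roll(s["ee_rot"],-1)).as_matrix();T[:3,3]=s["position"]
    return p["camera_matrix"],T@np.array(p["T_tool_cam"])
def ray(c,uv):
    K,T=c;d=T[:3,:3]@np.linalg.solve(K,[uv[0],uv[1],1]);return T[:3,3],d/np.linalg.norm(d)
def plane(c,uv,z):
    o,d=ray(c,uv);return o+d*(z-o[2])/d[2]
def tri(c1,u1,c2,u2):
    o1,d1=ray(c1,u1);o2,d2=ray(c2,u2)
    t=np.linalg.lstsq(np.c_[d1,-d2],o2-o1,rcond=None)[0];a=o1+t[0]*d1;b=o2+t[1]*d2
    return (a+b)/2,np.linalg.norm(a-b)
def green(im,box):
    x0,y0,x1,y1=box;h=cv2.cvtColor(im[y0:y1,x0:x1],cv2.COLOR_RGB2HSV)
    m=cv2.inRange(h,(45,90,40),(80,255,255))
    c=max(cv2.findContours(m,cv2.RETR_EXTERNAL,cv2.CHAIN_APPROX_NONE)[0],key=cv2.contourArea)
    M=cv2.moments(c);q=cv2.approxPolyDP(cv2.convexHull(c),0.06*cv2.arcLength(c,True),True).reshape(-1,2)
    return np.array([M["m10"]/M["m00"]+x0,M["m01"]/M["m00"]+y0]),q+[x0,y0]
E
python3 - <<'E'
from h import *
a=cv2.imread("pics/scene0.png")[:,:,::-1];b=cv2.imread("pics/top0.png")[:,:,::-1]
cs,ct=cam("scene"),cam("top")
gs,qs=green(a,(350,140,430,215));gt,qt=green(b,(380,160,460,230))
print(gs,qs.tolist(),gt,qt.tolist())
print("glass ctr",tri(cs,gs,ct,gt))
for q in qt: print(q,plane(ct,q,.058).round(3))
print("tongue tip",plane(ct,(412,166),.06).round(3))
t=cv2.resize(b[155:240,370:465],None,fx=4,fy=4,interpolation=2);s=cv2.resize(a[140:220,345:445],None,fx=4,fy=4,interpolation=2)
H=max(t.shape[0],s.shape[0]);f=np.zeros((H,t.shape[1]+s.shape[1],3),np.uint8);f[:t.shape[0],:t.shape[1]]=t;f[:s.shape[0],t.shape[1]:]=s
cv2.imwrite("pics/crop.png",f[:,:,::-1])
E
```

```text
[396.05982115 175.35831021] [[395, 162], [414, 172], [398, 189], [378, 178]] [420.98342294 194.77307348] [[436, 181], [439, 203], [403, 208], [404, 187]]
glass ctr (array([ 0.49009251, -0.3146312 ,  0.06394286]), np.float64(0.006074644940086211))
[436 181] [ 0.532 -0.363  0.058]
[439 203] [ 0.465 -0.371  0.058]
[403 208] [ 0.447 -0.264  0.058]
[404 187] [ 0.511 -0.267  0.058]
tongue tip [ 0.576 -0.291  0.06 ]
```

View pics/crop.png

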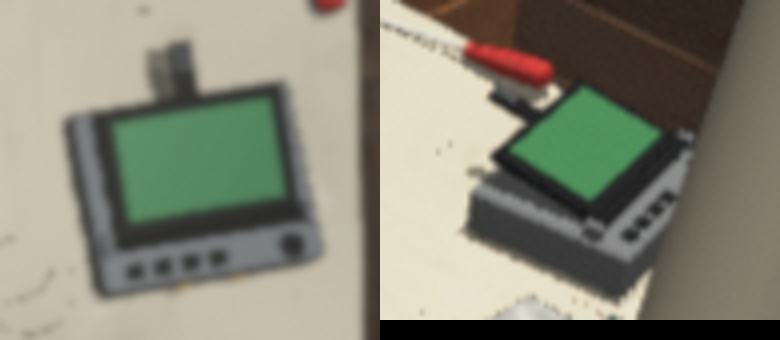

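The crop confirms four keys. The screen is slightly ajar, with the tongue tip at about top px (415,165) and the meter's yaw at about 10.5°. I'll go above it and check with the wrist camera.

```bash
python3 -m inch '[{"claw":1,"travel":[0.2,0.12,0],"turn":-0.034},{"claw":1,"travel":[0.4,0.24,0],"turn":-0.034},{"claw":1,"travel":[0.6,0.36,0],"turn":-0.034},{"claw":1,"travel":[0.8,0.5,0],"turn":-0.034},{"claw":1,"travel":[1.0,0.62,0],"turn":-0.034}]'
python3 -m inch '[{"claw":1,"travel":[0.2,0.12,0],"turn":0},{"claw":1,"travel":[0.4,0.24,0],"turn":0},{"claw":1,"travel":[0.6,0.36,0],"turn":0},{"claw":1,"travel":[0.8,0.5,0],"turn":0},{"claw":1,"travel":[0.9,0.6,0],"turn":0}]'
python3 -m inch '[{"claw":1,"travel":[0,0,0],"turn":0},{"claw":1,"travel":[0,0,0],"turn":0}]'
python3 - <<'E'
from h import *
s=get_state();im=imaging.get_image("wrist");b=imaging.get_image("top");a=imaging.get_image("scene");cv2.imwrite("pics/top1.png",b[:,:,::-1]);cv2.imwrite("pics/scene1.png",a[:,:,::-1])
cv2.imwrite("pics/w1.png",im[:,:,::-1]);np.save("s1.npy",s,allow_pickle=True)
print(s["position"],s["ee_rot"],s["clock"],imaging.camera_params("wrist"))
E
```

```text
clock: 0.6
position: [0.366, -0.4252, 0.25]
ee_rot: [-0.0, 0.996, 0.092, -0.0]
contact_force: [1.0, -0.3, -0.0]
width: 0.0853
gripper_force: 0.0
clock: 1.1
position: [0.5477, -0.3046, 0.2495]
ee_rot: [-0.001, 0.996, 0.093, 0.0]
contact_force: [-0.6, -0.4, 0.9]
width: 0.0853
gripper_force: 0.0
clock: 1.3
position: [0.5448, -0.3064, 0.2497]
ee_rot: [-0.0, 0.996, 0.093, -0.001]
contact_force: [0.3, 0.8, 0.5]
width: 0.0853
gripper_force: 0.0
[ 0.5447858  -0.30641027  0.24966043] [-8.01113432e-05  9.95695119e-01  9.26852458e-02 -8.18207133e-04] 1.3 {'camera_matrix': array([[287.39608377,   0.        , 324.01764325],
       [  0.        , 287.39608377, 199.22447065],
       [  0.        ,   0.        ,   1.        ]]), 'T_tool_cam': array([[-9.61308650e-04, -9.61960215e-01, -2.73187885e-01,
         6.94552183e-02],
       [ 9.99999079e-01, -6.62920408e-04, -1.18454999e-03,
        -3.36563720e-04],
       [ 9.58388138e-04, -2.73188772e-01,  9.61959966e-01,
        -1.23976405e-01],
       [ 0.00000000e+00,  0.00000000e+00,  0.00000000e+00,
         1.00000000e+00]])}
```

View pics/w1.png

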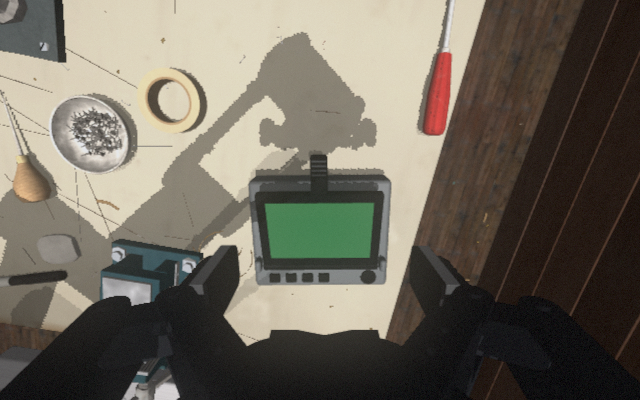

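The tongue is at about (319,155)–(319,192), with the glass corners near (264,204), (377,203), (375,256) and (269,258). I'll work out its 3D position and tilt.

Run:
```python
from h import *
s=np.load("s1.npy",allow_pickle=True).item();im=cv2.imread("pics/w1.png")[:,:,::-1];b=cv2.imread("pics/top1.png")[:,:,::-1]
cw=cam("wrist",s)
x0,y0,x1,y1=240,145,400,295
g=im[y0:y1,x0:x1].max(2)
for r in (158,164,170,176,196,198,200,205): 
  row=im[r,240:400].max(1); d=np.where(row<60)[0]+240; print(r,d.min() if len(d) else None,d.max() if len(d) else None,len(d))
for c in (314,319,324): print(c,im[148:205,c].max(1).tolist())
_,q=green(im,(x0,y0,x1,y1));print(q.tolist())
```

```text
158 310 326 17
164 311 326 16
170 311 326 2
176 282 354 54
196 255 380 125
198 256 382 127
200 255 382 127
205 256 381 15
314 [131, 127, 103, 105, 104, 96, 79, 50, 50, 46, 51, 51, 64, 85, 68, 47, 52, 65, 77, 57, 49, 51, 71, 65, 49, 47, 55, 65, 53, 42, 45, 45, 40, 42, 48, 46, 50, 49, 49, 50, 47, 49, 44, 49, 47, 50, 41, 47, 49, 46, 47, 50, 48, 48, 52, 88, 131]
319 [131, 132, 125, 104, 104, 97, 79, 45, 52, 50, 50, 50, 60, 80, 67, 54, 53, 70, 79, 60, 45, 54, 68, 62, 47, 49, 61, 67, 51, 44, 48, 49, 48, 50, 48, 50, 51, 47, 48, 49, 49, 51, 47, 48, 47, 48, 46, 47, 46, 48, 49, 45, 44, 46, 66, 107, 131]
324 [132, 131, 134, 134, 132, 126, 92, 50, 49, 52, 52, 48, 65, 81, 70, 51, 53, 68, 76, 57, 48, 58, 77, 72, 46, 47, 58, 65, 51, 45, 49, 47, 51, 49, 51, 51, 48, 51, 48, 50, 49, 44, 46, 51, 49, 49, 48, 48, 46, 45, 48, 49, 50, 47, 60, 101, 129]
[[373, 204], [368, 257], [271, 257], [265, 204]]
```

Run:
```python
from h import *
s=np.load("s1.npy",allow_pickle=True).item();cw=cam("wrist",s);cs,ct=cam("scene"),cam("top")
K,T=cw;P=lambda u,v,d:(T[:3,3]+T[:3,:3]@(d*np.linalg.solve(K,[u,v,1]))).round(4)
for w in(126,127,128): print("far edge",P(319,193,K[0,0]*.14/w))
print("cam",T[:3,3].round(3))
for z in(.055,.065,.075,.085): print(z,"tip",plane(cw,(318.8,154.5),z).round(4),"paneledge",plane(cw,(319,192.5),z).round(4),'toptip',plane(ct,(415,165),z).round(4),'body corners',)
print("body far L,R; near L,R",[plane(cw,p,.045).round(4).tolist() for p in((250,180),(391,179),(259,284),(386,282))])
im=cv2.imread("pics/scene1.png");cv2.imwrite("pics/sc1c.png",cv2.resize(im[120:230,320:450],None,fx=5,fy=5,interpolation=2))
w=cv2.imread("pics/w1.png");cv2.imwrite("pics/w1c.png",cv2.resize(w[145:295,235:405],None,fx=4,fy=4,interpolation=2)[:600])
```

```text
far edge [ 0.5324 -0.3023  0.0646]
far edge [ 0.533  -0.3022  0.067 ]
far edge [ 0.5337 -0.3021  0.0694]
cam [ 0.613 -0.293  0.374]
0.055 tip [ 0.5731 -0.2945  0.055 ] paneledge [ 0.5305 -0.3025  0.055 ] toptip [ 0.58   -0.3005  0.055 ] body corners
0.065 tip [ 0.5743 -0.2945  0.065 ] paneledge [ 0.5331 -0.3022  0.065 ] toptip [ 0.5777 -0.2987  0.065 ] body corners
0.075 tip [ 0.5756 -0.2944  0.075 ] paneledge [ 0.5357 -0.3019  0.075 ] toptip [ 0.5754 -0.2969  0.075 ] body corners
0.085 tip [ 0.5768 -0.2944  0.085 ] paneledge [ 0.5383 -0.3016  0.085 ] toptip [ 0.573  -0.2951  0.085 ] body corners
body far L,R; near L,R [[0.5279, -0.2209, 0.045], [0.5593, -0.3823, 0.045], [0.3927, -0.2481, 0.045], [0.426, -0.4095, 0.045]]
```

View pics/w1c.png

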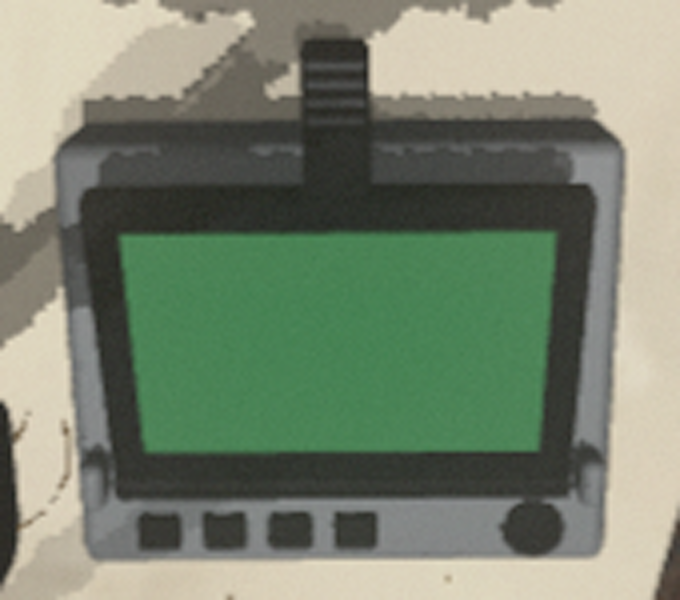

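Body yaw is about 0.195 and the hinge is at about (0.438,−0.322). The screen tilt is about 0.12, which puts the pull at about (0.566,−0.297,0.068). I'll descend around it with the fingers open.

```bash
python3 -m inch '[{"claw":1,"travel":[0.105,0.047,-0.2],"turn":0.003},{"claw":1,"travel":[0.105,0.047,-0.4],"turn":0.003},{"claw":1,"travel":[0.105,0.047,-0.6],"turn":0.003},{"claw":1,"travel":[0.105,0.047,-0.8],"turn":0.003},{"claw":1,"travel":[0.105,0.047,-0.9],"turn":0.003}]'
python3 -m inch '[{"claw":0.4,"travel":[0,0,0],"turn":0},{"claw":0.2,"travel":[0,0,0],"turn":0},{"claw":0.1,"travel":[0,0,0],"turn":0}]' 40
python3 - <<'E'
from h import *
s=get_state();im=imaging.get_image("wrist");a=imaging.get_image("scene")
cv2.imwrite("pics/w2.png",im[:,:,::-1]);cv2.imwrite("pics/s2.png",a[:,:,::-1])
print(s["position"],s["clock"])
f=np.hstack([cv2.resize(im[100:400,160:480],(400,375)),cv2.resize(a[120:230,320:437],(400,375))])
cv2.imwrite("pics/c2.png",f[:,:,::-1])
E
```

```text
clock: 1.95
position: [0.5629, -0.2975, 0.0668]
ee_rot: [-0.002, 0.995, 0.096, -0.002]
contact_force: [-0.4, 0.2, -0.8]
width: 0.0853
gripper_force: 0.0
clock: 2.25
position: [0.5667, -0.2989, 0.0723]
ee_rot: [0.001, 0.995, 0.096, 0.001]
contact_force: [-0.6, 1.0, 0.7]
width: 0.0474
gripper_force: 0.0
[ 0.56671107 -0.29886012  0.07232517] 2.25
```

View pics/c2.png

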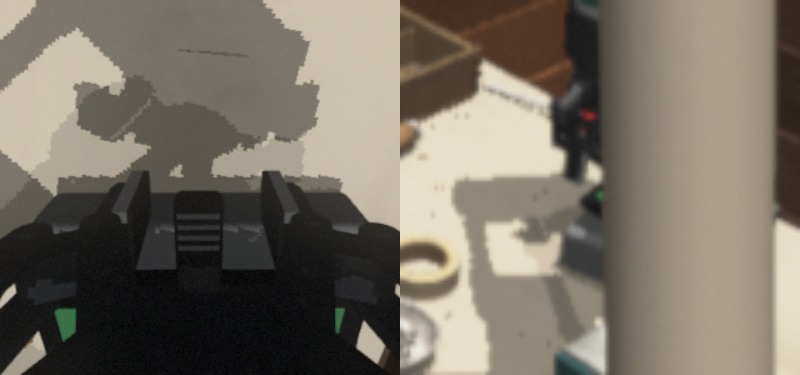

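The tongue sits centred between the pads, with its tip at wrist px about (318,254). Checking the depth along the tongue.

Run:
```python
from h import *
s=get_state();c=cam("wrist",s)
print(s["position"],[(z,plane(c,(318.4,253.6),z).round(4).tolist(),plane(c,(300+0,253.6),z).round(4).tolist(),plane(c,(337.6,253.6),z).round(4).tolist()) for z in(.06,.07,.08)])
w=np.linalg.norm
for z in(.06,.065,.07,.075,.08): print(z,w(plane(c,(300.5,257),z)-plane(c,(337.5,257),z)).round(4))
```

```text
[ 0.56677904 -0.29845603  0.07238395] [(0.06, [0.5674, -0.2948, 0.06], [0.5656, -0.2854, 0.06], [0.5693, -0.3047, 0.06]), (0.07, [0.5723, -0.2941, 0.07], [0.5706, -0.2854, 0.07], [0.5741, -0.3032, 0.07]), (0.08, [0.5772, -0.2933, 0.08], [0.5757, -0.2853, 0.08], [0.5789, -0.3017, 0.08])]
0.06 0.0194
0.065 0.0186
0.07 0.0179
0.075 0.0172
0.08 0.0165
```

```bash
python3 -m inch '[{"claw":0.1,"travel":[-0.015,0.01,-0.025],"turn":0},{"claw":-0.3,"travel":[-0.015,0.01,-0.025],"turn":0},{"claw":-0.8,"travel":[-0.015,0.01,-0.025],"turn":0},{"claw":-1,"travel":[-0.015,0.01,-0.025],"turn":0},{"claw":-1,"travel":[-0.015,0.01,-0.025],"turn":0}]' 40
python3 -m inch '[{"claw":-1,"travel":[0,0,0],"turn":0},{"claw":-1,"travel":[0,0,0],"turn":0}]' 40
```

```text
clock: 2.85
position: [0.563, -0.2969, 0.0656]
ee_rot: [0.001, 0.995, 0.097, 0.0]
contact_force: [-1.0, -5.8, 0.7]
width: 0.0172
gripper_force: 39.6
clock: 3.05
position: [0.563, -0.2969, 0.0656]
ee_rot: [0.001, 0.995, 0.097, 0.0]
contact_force: [-1.5, -4.4, 0.4]
width: 0.0173
gripper_force: 39.6
```

```bash
python3 -m inch '[{"claw":-1,"travel":[-0.006,-0.001,0.045],"turn":0},{"claw":-1,"travel":[-0.015,-0.003,0.089],"turn":0},{"claw":-1,"travel":[-0.028,-0.005,0.133],"turn":0},{"claw":-1,"travel":[-0.043,-0.008,0.177],"turn":0},{"claw":-1,"travel":[-0.043,-0.008,0.177],"turn":0}]' 40
python3 - <<'E'
from h import *
print(get_state()["contact_force"].round(1) if hasattr(get_state()["contact_force"],'round') else get_state()["contact_force"])
E
```

```text
clock: 3.55
position: [0.5533, -0.2988, 0.1008]
ee_rot: [0.001, 0.995, 0.097, -0.001]
contact_force: [-2.6, -6.0, -2.3]
width: 0.0173
gripper_force: 40.0
[-2.6 -6.  -2.3]
```

```bash
python3 -m inch '[{"claw":-1,"travel":[-0.019,-0.004,0.042],"turn":0},{"claw":-1,"travel":[-0.039,-0.008,0.083],"turn":0},{"claw":-1,"travel":[-0.062,-0.012,0.12],"turn":0},{"claw":-1,"travel":[-0.086,-0.017,0.155],"turn":0},{"claw":-1,"travel":[-0.086,-0.017,0.155],"turn":0}]' 40
python3 -m inch '[{"claw":-1,"travel":[-0.028,-0.006,0.035],"turn":0},{"claw":-1,"travel":[-0.057,-0.012,0.067],"turn":0},{"claw":-1,"travel":[-0.057,-0.012,0.067],"turn":0},{"claw":-1,"travel":[-0.057,-0.012,0.067],"turn":0}]' 40
python3 - <<'E'
from h import *
a=imaging.get_image("wrist");b=imaging.get_image("top")
f=np.hstack([cv2.resize(a[100:400,160:480],(400,375)),cv2.resize(b[150:240,370:466],(400,375))])
cv2.imwrite("pics/c3.png",f[:,:,::-1])
E
```

```text
clock: 4.05
position: [0.5355, -0.3022, 0.1311]
ee_rot: [0.001, 0.995, 0.097, -0.001]
contact_force: [-4.6, -7.0, -4.7]
width: 0.0175
gripper_force: 40.0
clock: 4.45
position: [0.5241, -0.3045, 0.1438]
ee_rot: [0.001, 0.995, 0.097, -0.002]
contact_force: [-4.1, -7.6, -6.2]
width: 0.0173
gripper_force: 40.2
```

View pics/c3.png

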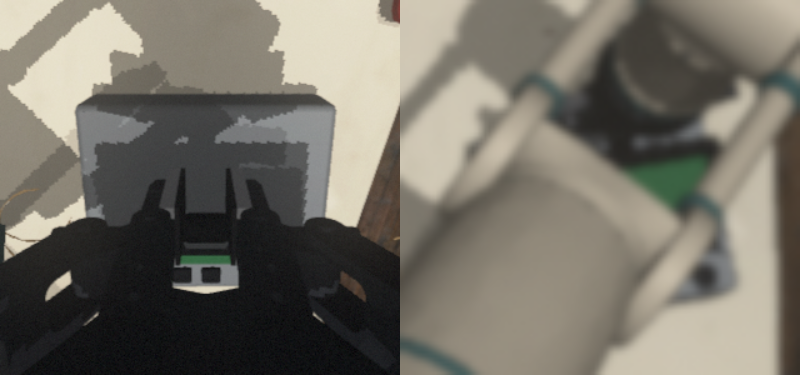

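The screen is held at about 45°. I'll release, back straight up, and measure the angle.

```bash
python3 -m inch '[{"claw":-0.4,"travel":[0,0,0],"turn":0},{"claw":0.2,"travel":[0,0,0],"turn":0},{"claw":0.6,"travel":[0,0,0],"turn":0},{"claw":0.6,"travel":[0,0,0],"turn":0}]'
python3 -m inch '[{"claw":0.6,"travel":[0,0,0.2],"turn":0},{"claw":0.6,"travel":[0,0,0.45],"turn":0},{"claw":0.6,"travel":[0,0,0.7],"turn":0},{"claw":0.6,"travel":[0,0,0.8],"turn":0},{"claw":0.6,"travel":[0,0,0.8],"turn":0}]'
python3 -m inch '[{"claw":1,"travel":[0.1,0,0],"turn":0},{"claw":1,"travel":[0.1,0,0],"turn":0}]'
python3 - <<'E'
from h import *
s=get_state();a=imaging.get_image("wrist");np.save("s4.npy",s,allow_pickle=True);b=imaging.get_image("scene")
cv2.imwrite("pics/w4.png",a[:,:,::-1])
f=np.hstack([cv2.resize(a[60:360,160:480],None,fx=1.6,fy=1.6,interpolation=2)[:480],cv2.resize(b[120:230,355:425],(288,480))])
cv2.imwrite("pics/c4.png",f[:,:,::-1]);print(s["position"],s["contact_force"])
E
```

```text
clock: 4.95
position: [0.5259, -0.3024, 0.1453]
ee_rot: [-0.0, 0.995, 0.097, 0.0]
contact_force: [-0.2, -0.6, 0.3]
width: 0.0675
gripper_force: 0.0
clock: 5.45
position: [0.5273, -0.3036, 0.3098]
ee_rot: [0.003, 0.995, 0.097, 0.004]
contact_force: [0.4, -1.0, 0.0]
width: 0.0685
gripper_force: 0.0
clock: 5.65
position: [0.5467, -0.3023, 0.3034]
ee_rot: [-0.001, 0.995, 0.097, -0.0]
contact_force: [-0.2, 0.2, -0.4]
width: 0.0854
gripper_force: 0.0
[ 0.54670533 -0.30231735  0.30335394] [-0.19596796  0.15120388 -0.43028875]
```

View pics/c4.png

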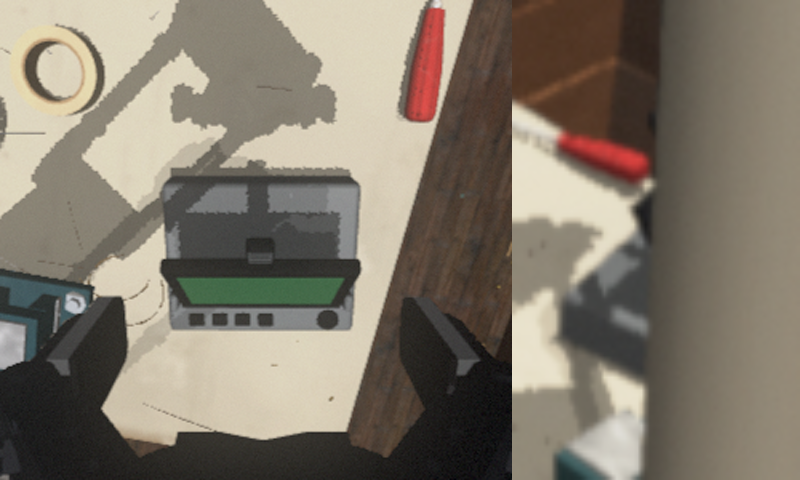

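The screen stands raised and released: its far edge spans about x 162–360 at crop row 268, with the glass trapezoid below. I'll quantify the tilt from the glass corners in both wrist views by bundling the points.

Run:
```python
from h import *
from scipy.optimize import least_squares
C=[];Q=[]
def quad(im):
    _,q=green(im,(235,140,405,300)); m=np.array(sorted(q.tolist(),key=lambda p:p[1]),float)
    assert len(m)==4; return np.array([*sorted(m[:2].tolist()),*sorted(m[2:].tolist())])
for n,sn in(("w1","s1"),("w4","s4")):
    im=cv2.imread(f"pics/{n}.png")[:,:,::-1];C.append(cam("wrist",np.load(sn+".npy",allow_pickle=True).item()));Q.append(quad(im));print(Q[-1].tolist())
def proj(c,P):
    K,T=c;p=(P-T[:3,3])@T[:3,:3];p=p@K.T;return p[:,:2]/p[:,2:]
def res(v):
    hx,hy,yaw,t1,t4,a1,a2,hw,yc=v;r=[]
    ex=np.array([np.cos(yaw),np.sin(yaw),0]);ey=np.array([-ex[1],ex[0],0]);H=np.array([hx,hy,.052])
    for t,c,q in((t1,C[0],Q[0]),(t4,C[1],Q[1])):
        rad=np.cos(t)*ex+np.array([0,0,np.sin(t)]);nn=-np.sin(t)*ex+np.array([0,0,np.cos(t)])
        L=[(a2,hw+yc),(a2,-hw+yc),(a1,hw+yc),(a1,-hw+yc)];P=np.array([H+a*rad+y*ey+.006*nn for a,y in L]);r.append((proj(c,P)-q).ravel())
        if t is t1:
            P=np.array([H+a*rad+y*ey+.006*nn for a,y in((.1,.07),(.1,-.07))]);r.append((proj(c,P)-[(255.5,193),(382.5,192)]).ravel())
            P=np.array([H+.142*rad+.005*nn]);r.append((proj(c,P)-[(318.8,154.5)]).ravel())
    return np.concatenate(r)
f=least_squares(res,[.438,-.322,.195,.12,.78,.02,.085,.058,0]);J=np.linalg.pinv(f.jac.T@f.jac)
print(f.x.round(4),"sd/px",np.sqrt(np.diag(J)).round(4),"rms",np.sqrt(np.mean(f.fun**2)));print(f.fun.round(1))
```

```text
[[265.0, 204.0], [373.0, 204.0], [271.0, 257.0], [368.0, 257.0]]Traceback (most recent call last):
  File "<stdin>", line 8, in <module>
  File "<stdin>", line 6, in quad
AssertionError
```

Run:
```python
from h import *
from scipy.optimize import least_squares
C=[];Q=[]
def quad(im):
    h=cv2.cvtColor(im,cv2.COLOR_RGB2HSV);m=cv2.inRange(h,(45,90,40),(80,255,255));m[:140]=0;m[300:]=0;m[:,:235]=0;m[:,405:]=0
    def fit(m):   # boundary lines along columns: top & bottom; rows: left & right (pixel edges)
        c=[k for k in range(m.shape[1]) if m[:,k].sum()>0];c=c[len(c)//6:-len(c)//6]
        f=[np.where(m[:,k])[0][0]-.5 for k in c];l=[np.where(m[:,k])[0][-1]+.5 for k in c];return np.polyfit(c,f,1),np.polyfit(c,l,1)
    t,b=fit(m);l,r=fit(m.T)
    X=lambda a,s:(lambda y:[s[0]*y+s[1],y])((a[0]*s[1]+a[1])/(1-a[0]*s[0]))
    return np.array([X(t,l),X(t,r),X(b,l),X(b,r)])
for n,sn in(("w1","s1"),("w4","s4")):
    im=cv2.imread(f"pics/{n}.png")[:,:,::-1];C.append(cam("wrist",np.load(sn+".npy",allow_pickle=True).item()));Q.append(quad(im));print(Q[-1].round(1).tolist())
def proj(c,P):
    K,T=c;p=(P-T[:3,3])@T[:3,:3];p=p@K.T;return p[:,:2]/p[:,2:]
def res(v):
    hx,hy,yaw,t1,t4,a1,a2,hw,yc=v;r=[]
    ex=np.array([np.cos(yaw),np.sin(yaw),0]);ey=np.array([-ex[1],ex[0],0]);H=np.array([hx,hy,.052])
    for i,t in enumerate((t1,t4)):
        c,q=C[i],Q[i];rad=np.cos(t)*ex+np.array([0,0,np.sin(t)]);nn=-np.sin(t)*ex+np.array([0,0,np.cos(t)])
        pt=lambda L,h:np.array([H+a*rad+y*ey+h*nn for a,y in L])
        r.append((proj(c,pt([(a2,hw+yc),(a2,-hw+yc),(a1,hw+yc),(a1,-hw+yc)],.006))-q).ravel())
        if i==0:
            r.append((proj(c,pt([(.1,.07),(.1,-.07)],.006))-[(255.5,192.5),(382.5,191.5)]).ravel())
            r.append((proj(c,pt([(.142,0)],.005))-[(318.8,154.5)]).ravel())
    return np.concatenate(r)
f=least_squares(res,[.438,-.322,.195,.12,.78,.02,.085,.058,0]);J=np.linalg.pinv(f.jac.T@f.jac)
print(f.x.round(4),"sd/px",np.sqrt(np.diag(J)).round(4),"rms",np.sqrt(np.mean(f.fun**2)));print(f.fun.round(1))
```

```text
[[264.2, 202.8], [373.5, 202.4], [270.4, 257.5], [369.2, 257.5]]
[[273.7, 233.5], [374.0, 233.6], [283.1, 248.2], [364.9, 247.5]]
[ 4.405e-01 -3.207e-01  1.935e-01  1.711e-01  8.866e-01  1.370e-02
  8.720e-02  5.820e-02 -2.000e-04] sd/px [0.0011 0.0009 0.0056 0.0233 0.0158 0.0015 0.0011 0.0005 0.0008] rms 1.0782345818575074
[ 2.   0.3 -0.6 -0.1  1.7  0.3 -0.3 -0.5 -1.6  0.   1.9 -0.  -0.3 -0.7
 -1.9 -0.2  0.2 -0.2 -2.2  0.5  0.8  1.2]
```

The side lines in w4 look off compared with the picture, so I'll inspect the mask.

Run:
```python
from h import *
im=cv2.imread("pics/w4.png");m=cv2.inRange(cv2.cvtColor(im,cv2.COLOR_BGR2HSV),(45,90,40),(80,255,255))
for r in range(230,252): 
  c=np.where(m[r,235:405])[0]+235; print(r,c.min() if len(c) else 0,c.max() if len(c) else 0,len(c))
cv2.imwrite("pics/z4.png",cv2.resize(im[165:270,250:395],None,fx=5,fy=5,interpolation=2))
```

```text
230 0 0 0
231 0 0 0
232 0 0 0
233 0 0 0
234 272 373 95
235 272 371 92
236 276 372 84
237 275 372 84
238 277 369 81
239 278 370 82
240 281 370 76
241 280 368 70
242 277 368 71
243 280 368 72
244 282 368 65
245 280 365 63
246 283 365 62
247 281 365 53
248 291 365 38
249 295 295 1
250 0 0 0
251 0 0 0
```

View pics/z4.png

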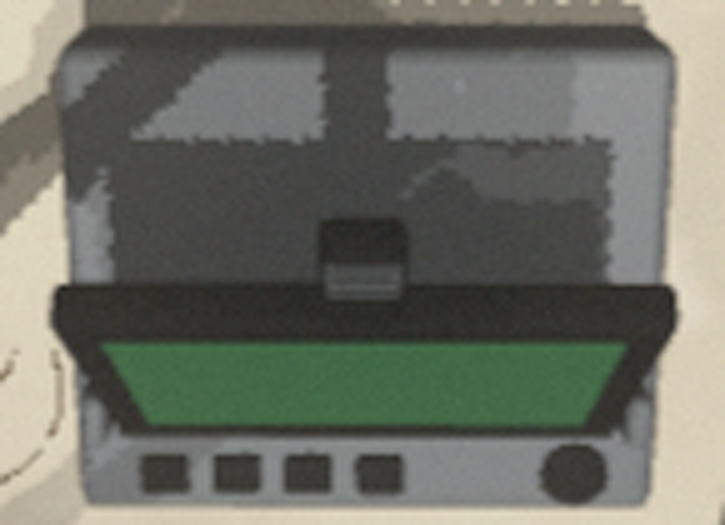

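Run:
```python
from h import *
from scipy.optimize import least_squares
C=[cam("wrist",np.load(n+".npy",allow_pickle=True).item()) for n in("s1","s4")]
M=[np.array([(264.75,203.75),(374.25,203),(270.75,258),(370.25,258),(255.75,191.75),(383.5,191.25),(319,154.75)]),
   np.array([(270.6,233.6),(375.6,233.6),(280,250.2),(367.6,250.2),(262,222.2),(384.8,222.2),(322.6,208.6)])]
def proj(c,P):
    K,T=c;p=(P-T[:3,3])@T[:3,:3];p=p@K.T;return p[:,:2]/p[:,2:]
def res(v):
    hx,hy,yaw,t1,t4,a1,a2,hw=v[:8];r=[]
    ex=np.array([np.cos(yaw),np.sin(yaw),0]);ey=np.array([-ex[1],ex[0],0]);z=np.array([0,0,1])
    for i,t in enumerate((t1,t4)):
        H=np.array([hx,hy,.052])+(v[8:11] if i else 0)   # view-4 pose error
        rad=np.cos(t)*ex+np.sin(t)*z;nn=-np.sin(t)*ex+np.cos(t)*z
        L=[(a2,hw,.006),(a2,-hw,.006),(a1,hw,.006),(a1,-hw,.006),(.1,.07,-.006),(.1,-.07,-.006),(.142,0,-.005)]
        r.append((proj(C[i],np.array([H+a*rad+y*ey+h*nn for a,y,h in L]))-M[i]).ravel())
    return np.concatenate(r+[v[8:11]/.002])
f=least_squares(res,[.438,-.322,.195,.12,.78,.02,.085,.058,0,0,0]);J=np.linalg.pinv(f.jac.T@f.jac)
print(f.x.round(4),"sd",np.sqrt(np.diag(J)).round(4),"rms",np.sqrt(np.mean(f.fun**2)));print(f.fun.round(1))
```

```text
[ 4.374e-01 -3.215e-01  1.928e-01  2.028e-01  8.759e-01  1.710e-02
  9.170e-02  5.950e-02 -6.000e-04 -4.000e-04 -1.200e-03] sd [0.0012 0.0006 0.0046 0.0269 0.0117 0.0014 0.0011 0.0005 0.0013 0.0006
 0.0016] rms 0.4262148454750286
[-0.3 -0.1  0.4 -0.2  0.2  0.3 -0.1 -0.4  0.4  0.2 -0.5 -0.3 -0.1  0.6
  0.1  0.5  0.2  0.6  0.  -0.1 -0.7  0.1 -1.1 -0.6  0.8 -0.4  0.4 -0.2
 -0.3 -0.2 -0.6]
```

The fit is good (rms 0.4 px). It gives a start tilt of about 0.20 and a present tilt of about 0.87, slightly too high. I'll check from a second viewpoint before correcting.

```bash
python3 -m inch '[{"claw":1,"travel":[0.2,0.04,0],"turn":0},{"claw":1,"travel":[0.4,0.08,-0.1],"turn":0},{"claw":1,"travel":[0.6,0.12,-0.2],"turn":0},{"claw":1,"travel":[0.75,0.15,-0.3],"turn":0},{"claw":1,"travel":[0.75,0.15,-0.3],"turn":0}]'
python3 -m inch '[{"claw":1,"travel":[0,0,0],"turn":0},{"claw":1,"travel":[0,0,0],"turn":0},{"claw":1,"travel":[0,0,0],"turn":0}]'
python3 - <<'E'
from h import *
s=get_state();a=imaging.get_image("wrist");np.save("s5.npy",s,allow_pickle=True)
cv2.imwrite("pics/w5.png",a[:,:,::-1]);c=cam("wrist",s)
K,T=c;h=np.array([.437,-.3215,.052]);ex=np.array([np.cos(.193),np.sin(.193),0])
def pr(P): p=K@(T[:3,:3].T@(P-T[:3,3]));return p[:2]/p[2]
for t in(.70,.785,.87):
  e=np.array([0,0,np.sin(t)])+np.cos(t)*ex;n=-np.sin(t)*ex+np.array([0,0,np.cos(t)])
  print(t,[pr(h+r*e+k*n).round(1).tolist() for r,k in((.142,.005),(.142,-.005),(.1,-.006))])
u=int(pr(h+.142*e)[0]);v=int(pr(h+.142*e)[1]);x0=max(0,u-80);y0=max(0,v-60);print(x0,y0)
cv2.imwrite("pics/z5.png",cv2.resize(a[y0:y0+120,x0:x0+160,::-1],None,fx=5,fy=5,interpolation=2))
E
```

```text
clock: 6.25
position: [0.6967, -0.2706, 0.2384]
ee_rot: [-0.003, 0.995, 0.098, -0.003]
contact_force: [-0.3, 0.1, -0.3]
width: 0.0854
gripper_force: 0.0
clock: 6.55
position: [0.6947, -0.2736, 0.2468]
ee_rot: [0.001, 0.995, 0.096, 0.001]
contact_force: [0.1, -0.3, 0.0]
width: 0.0855
gripper_force: 0.0
0.7 [[322.2, 362.0], [322.2, 350.3], [322.5, 354.1]]
0.785 [[322.2, 376.7], [322.2, 364.5], [322.5, 362.9]]
0.87 [[322.2, 392.0], [322.2, 379.3], [322.4, 372.0]]
242 325
```

View pics/z5.png

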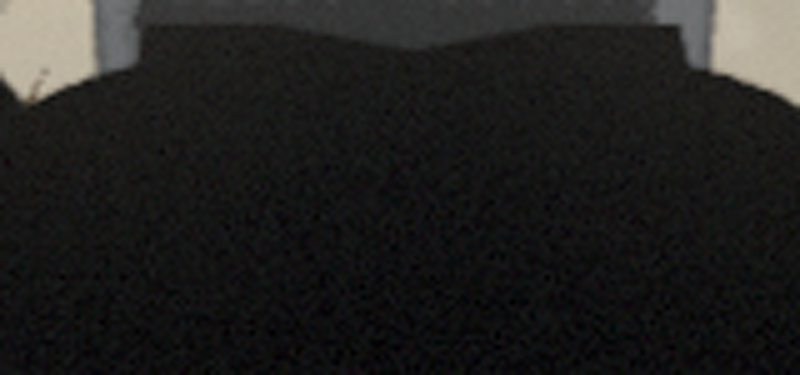

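The view is blocked by the gripper's own body. Force direction during the lift (radial drag inward) also supports the visual figure of about 0.87. I'll regrip at the computed pull point (0.5205,−0.305,0.153) and lower by about 0.085 rad.

```bash
python3 -m inch '[{"claw":1,"travel":[-0.2,-0.04,0],"turn":0},{"claw":1,"travel":[-0.4,-0.08,0],"turn":0},{"claw":1,"travel":[-0.6,-0.12,0],"turn":0},{"claw":1,"travel":[-0.8,-0.15,0],"turn":0},{"claw":1,"travel":[-0.875,-0.161,0],"turn":0}]'
python3 -m inch '[{"claw":1,"travel":[0,0,0],"turn":0},{"claw":1,"travel":[0,0,-0.2],"turn":0},{"claw":0.5,"travel":[0,0,-0.4],"turn":0},{"claw":0.3,"travel":[0,0,-0.46],"turn":0},{"claw":0,"travel":[0,0,-0.46],"turn":0}]' 40
python3 -m inch '[{"claw":-0.2,"travel":[0,0,0],"turn":0},{"claw":-0.3,"travel":[0,0,0],"turn":0}]' 40
python3 -c "
from h import *
for i in range(1): s=get_state();print(s['position'],s['contact_force'],s['width'])"
```

```text
clock: 7.1
position: [0.5165, -0.3055, 0.2467]
ee_rot: [0.001, 0.995, 0.095, -0.0]
contact_force: [1.4, 0.2, 0.9]
width: 0.0855
gripper_force: 0.0
clock: 7.6
position: [0.5209, -0.3044, 0.1513]
ee_rot: [-0.001, 0.995, 0.097, -0.001]
contact_force: [0.1, 0.3, -0.5]
width: 0.0441
gripper_force: 0.0
clock: 7.8
position: [0.5224, -0.306, 0.1552]
ee_rot: [0.001, 0.995, 0.097, 0.002]
contact_force: [-0.0, 0.4, -0.1]
width: 0.0297
gripper_force: 0.0
[ 0.52238908 -0.30596211  0.1552213 ] [-0.03167498  0.35477732 -0.07672102] 0.02973208524691762
```

Now close, lower along the arc, release, and return to the earlier viewing pose.

```bash
python3 -m inch '[{"claw":-1,"travel":[0,0,0],"turn":0},{"claw":-1,"travel":[0,0,0],"turn":0},{"claw":-1,"travel":[0,0,0],"turn":0}]' 40
python3 -m inch '[{"claw":-1,"travel":[0.02,0.004,-0.019],"turn":0},{"claw":-1,"travel":[0.04,0.008,-0.038],"turn":0},{"claw":-1,"travel":[0.04,0.008,-0.038],"turn":0},{"claw":-1,"travel":[0.04,0.008,-0.038],"turn":0}]' 40
python3 -m inch '[{"claw":-0.3,"travel":[0,0,0],"turn":0},{"claw":0.3,"travel":[0,0,0],"turn":0},{"claw":0.6,"travel":[0,0,0],"turn":0},{"claw":0.6,"travel":[0,0,0],"turn":0}]'
python3 -m inch '[{"claw":0.6,"travel":[0,0,0.2],"turn":0},{"claw":0.6,"travel":[0,0,0.45],"turn":0},{"claw":0.6,"travel":[0,0,0.7],"turn":0},{"claw":1,"travel":[0.09,0,0.8],"turn":0},{"claw":1,"travel":[0.09,0,0.8],"turn":0}]'
python3 -m inch '[{"claw":1,"travel":[0,0,0],"turn":0},{"claw":1,"travel":[0,0,0],"turn":0},{"claw":1,"travel":[0,0,0],"turn":0}]'
python3 - <<'E'
from h import *
s=get_state();a=imaging.get_image("wrist");np.save("s6.npy",s,allow_pickle=True);cv2.imwrite("pics/w6.png",a[:,:,::-1]);print(s["position"])
for n,sn in(("w4","s4"),("w6","s6")):
    im=cv2.imread(f"pics/{n}.png").astype(int);g=im[:,:,1]-im[:,:,2]   # G-R
    gm=(g>22).astype(np.uint8)
    r=np.median(g[200:265,285:360],1)
    print(n,"G-R rows",[(200+i,int(x)) for i,x in enumerate(r) if x>8][::2], )
    print(" col322 max rows195-240",im[195:240,320:326].max(2).mean(1).astype(int).tolist())
    print(" panel back edge cols 275-300",im[210:240,275:300].max(2).mean(1).astype(int).tolist())
    for rr in(222,225,228,231): d=np.where(im[rr,245:400].max(1)<70)[0]+245; print(rr,d.min(),d.max())
E
```

```text
clock: 8.1
position: [0.5219, -0.3051, 0.155]
ee_rot: [0.001, 0.995, 0.096, 0.002]
contact_force: [1.2, 2.3, 6.4]
width: 0.0173
gripper_force: 40.9
clock: 8.5
position: [0.5303, -0.3035, 0.1473]
ee_rot: [0.001, 0.995, 0.097, 0.002]
contact_force: [2.4, 2.7, 5.0]
width: 0.0167
gripper_force: 40.9
clock: 8.9
position: [0.5283, -0.3036, 0.1453]
ee_rot: [-0.0, 0.995, 0.096, -0.0]
contact_force: [0.8, 0.1, 0.8]
width: 0.0681
gripper_force: 0.0
clock: 9.4
position: [0.5494, -0.3047, 0.3098]
ee_rot: [0.003, 0.995, 0.097, 0.004]
contact_force: [-0.5, -0.0, -1.6]
width: 0.0851
gripper_force: 0.0
clock: 9.7
position: [0.5455, -0.3031, 0.3034]
ee_rot: [-0.001, 0.995, 0.096, -0.002]
contact_force: [-0.1, -0.1, -0.6]
width: 0.0854
gripper_force: 0.0
[ 0.54554147 -0.30307815  0.30344935]
w4 G-R rows [(233, 17), (235, 39), (237, 39), (239, 39), (241, 39), (243, 38), (245, 38), (247, 38), (249, 32)]
 col322 max rows195-240 [70, 70, 70, 69, 70, 69, 69, 69, 68, 69, 69, 68, 66, 56, 42, 43, 44, 44, 45, 45, 47, 48, 52, 67, 77, 74, 72, 85, 68, 70, 45, 45, 44, 42, 44, 46, 46, 45, 68, 106, 104, 105, 105, 104, 104]
 panel back edge cols 275-300 [71, 71, 71, 71, 71, 70, 71, 71, 71, 71, 68, 58, 46, 47, 47, 48, 48, 49, 50, 51, 51, 50, 49, 71, 107, 106, 105, 105, 106, 106]
222 262 382
225 261 384
228 261 384
231 262 383
w6 G-R rows [(225, 20), (227, 42), (229, 42), (231, 42), (233, 42), (235, 42), (237, 41), (239, 41), (241, 41), (243, 41), (245, 41), (247, 22)]
 col322 max rows195-240 [65, 42, 45, 43, 43, 44, 46, 50, 51, 48, 68, 85, 61, 85, 62, 77, 68, 74, 60, 44, 43, 43, 44, 43, 45, 44, 43, 46, 43, 48, 75, 109, 109, 109, 109, 110, 110, 109, 110, 109, 109, 110, 110, 109, 110]
 panel back edge cols 275-300 [71, 71, 67, 52, 47, 47, 47, 47, 47, 49, 51, 53, 50, 48, 50, 76, 109, 110, 110, 110, 111, 111, 111, 111, 111, 110, 110, 110, 109, 108]
222 262 383
225 264 381
228 265 380
231 266 379
```

Run:
```python
from h import *
from scipy.optimize import least_squares
yaw=.193;ex=np.array([np.cos(yaw),np.sin(yaw),0]);z=np.array([0,0,1])
S={n:np.load(n+".npy",allow_pickle=True).item() for n in("s1","s4","s6")}
#rows: glass far, glass near, back edge of panel, tip back, tip front
M={"s1":[203.4,258,191.5,154.7],"s4":[233.3,250,221.2,208.3],"s6":[225.2,247.5,212.7,195.6]}
for n in S:
    K,T=cam("wrist",S[n])
    def rows(v):
        t,du=v;H=np.array([.4374,-.3215,.052])+du*ex;e=np.cos(t)*ex+np.sin(t)*z;nn=-np.sin(t)*ex+np.cos(t)*z
        P=np.array([H+r*e+h*nn for r,h in((.0917,.006),(.0171,.006),(.1,-.006),(.142,-.005))])
        p=(P-T[:3,3])@T[:3,:3]@K.T;return p[:,1]/p[:,2]
    a=least_squares(lambda v:rows([v[0],0])-M[n],[.5]);b=least_squares(lambda v:rows(v)-M[n],[.5,0],x_scale=[1,.01])
    print(n,"fixed hinge",a.x,a.fun.round(1),"free",b.x.round(4),b.fun.round(1))
```

```text
s1 fixed hinge [0.20078014] [-0.3 -0.1 -0.2  0.5] free [0.2015 0.    ] [-0.3 -0.1 -0.2  0.5]
s4 fixed hinge [0.87415611] [ 0.6  0.1  0.1 -0.4] free [8.794e-01 6.000e-04] [ 0.5 -0.2  0.1 -0.3]
s6 fixed hinge [0.78774417] [ 0.3  0.   0.1 -0.3] free [7.909e-01 3.000e-04] [ 0.3 -0.2  0.1 -0.3]
```

The tilt is now about 0.788 rad, and the arm is clear and still. Handing in.

```bash
python3 -c "
from rig import ticket
print(ticket.sign_off())"
```

```text
the job is handed in; nothing more can be done
None
```

The larger meter's screen is up at about 45° (measured 0.79 rad from the wrist images) and released with the arm clear, the smaller meter was not touched, and the job was handed in at about 10 s on the robot's clock; the hand-in gave no verdict.

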